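# Gauge a shaft block and hold it against the sprung stop of a linear stage

## Task

Try the two bored aluminium blocks on the gauge pin: the one that slides fully down onto the pin's base is good, and the other goes into the grey reject tray. Then stand the good block on the stage's carriage plate, one of its narrow (34 mm wide) ends flat against the sprung stop pad and centred on it, and press it there with a steady 10 newtons or so (the pad about half-way in, never to its end) for a colleague to drive the screws: finish while still holding and pressing. Leave everything else where it is.

Things in the scene. Friction and masses are not known exactly. Their poses are not given: they have to be found in the camera images.
- block_a_mid (a point): One of the two aluminium shaft blocks, outwardly alike: 50 mm long (own x) x 34 mm wide (own y) x 40 mm high (own z, up), 0.14 kg, with a bore right through from top to bottom in the middle. One block has a 22 mm bore and goes over the gauge pin, the other a 16 mm bore and does not; which is which is for the trial to show. They start standing on the blue foam mat (8 mm thick) in either place. This point is the block's centre, 20 mm above its underside, on the bore's axis.
- block_b_mid (a point): One of the two aluminium shaft blocks, outwardly alike: 50 mm long (own x) x 34 mm wide (own y) x 40 mm high (own z, up), 0.14 kg, with a bore right through from top to bottom in the middle. One block has a 22 mm bore and goes over the gauge pin, the other a 16 mm bore and does not; which is which is for the trial to show. They start standing on the blue foam mat (8 mm thick) in either place. This point is the block's centre, 20 mm above its underside, on the bore's axis.
- gauge: Fixed fit gauge: upright steel pin 18 mm in diameter on a round base 64 mm across and 10 mm high. Origin on the pin's axis at the table, z up. The pin stands 30 mm above the base's top: 16 mm straight, then 14 mm tapering to a 7 mm tip, so its tip is 40 mm above the table. A block that fits goes down until its underside rests on the base (block centre 30 mm above the table); one that does not fit stops on the taper about 18 mm higher.
- tray: Fixed open grey reject tray, 130 mm (own x) x 110 mm (own y) outside, walls 4 mm thick and 26 mm high, floor 4 mm thick. Origin at the centre of its underside, on the table.
- stage: Fixed linear stage with a flat carriage plate, 220 mm along its own x, 110 mm wide, top 46 mm above the table. Origin at table level under the plate's centre; own x is level and points to the sprung stop, which is the direction to press; own y lies across, z up. The plate is clear from the pad back to 110 mm behind the origin.
- stop_face (a point): Centre of the face of the sprung stop pad on the carriage, the face to press against: flat steel, 50 mm wide, 30 mm high (from 2 to 32 mm above the plate), facing back along the stage's -x. This point is 20 mm above the plate and, unpressed, 30 mm ahead of the stage's origin; it moves with the pad. Behind the pad is its fixed housing, 70 mm wide and 38 mm above the plate.
- stop_pad (a joint): How far the stop pad is pushed in, in m: 0 free, 0.024 hard against its end. Its spring gives 0.8 N per mm from zero, so 10 N is 0.0125, about half of its travel. It springs back when let go.
- driver_large: Bystander: torque driver, plain metal barrel 28 mm thick and 100 mm long with a thin shaft, lying on the mat. Not to be disturbed. Origin at its underside.
- driver_small: Bystander: torque driver, barrel 20 mm thick and 85 mm long with a thin shaft, lying on the mat. Not to be disturbed. Origin at its underside.
- collar: Bystander: steel ring 28 mm across, 12 mm high, on the mat. Not to be disturbed. Origin at its underside.
- spanner: Bystander: small spanner, 140 mm long along own x, on the table. Not to be disturbed.
- grease: Bystander: white jar, 44 mm across, 60 mm high. Not to be disturbed. Origin at its underside.
- parallel: Bystander: steel bar 100 x 12 x 25 mm high, on the table. Not to be disturbed. Origin at its underside.
- cap: Bystander: small plastic cap, 24 mm across, 12 mm high. Not to be disturbed. Origin at its underside.
There are look-alikes about, which are no part of the job. Leave any yellow look-alike of the part that bears block_b_mid alone.

How it is judged:
By the outcome, as a careful person would: the job done as asked, in the order asked, and still so for the second after the job is handed in, while the arm keeps its last pose, push and grip.
It also fails if it takes over 67 s, if anything falls off the work surface, if the arm or the gripper's body presses on something with over 40 N, if the wrist force passes 120 N, or if a joint passes its speed limit or range.

## Robot

A 7-joint arm with a two-finger parallel gripper is mounted at the origin on the work surface. World frame = base frame: x ahead of the robot, y to its left, z up, the work surface at z = 0. Lengths are in m, angles in rad, forces in N, time in s.
With the tool pointing down it reaches from about 0.425 to 0.825 m from the base axis. Payload 3.6 kg.
Tool frame: the origin (TCP) lies midway between the tips of the shut fingers; the grasp point (between the pads) lies 19 mm behind it; z points along the fingers, y is the line along which they close (so a half turn about z gives the same grasp; the last joint's range is limited). The gripper opens to 85 mm and grips with 20 to 120 N. Pads are 22 mm wide; open, the fingers measure 114 mm over their backs; the gripper's body (76 mm by 85 mm) begins 54 mm behind the grasp point. The pads swing forward as they close: fully open they stand 13 mm farther back than shut.
Start: joints at [1.139, 0.615, -0.013, 1.423, 0.008, 1.103, -0.04], TCP at [0.256, -0.597, 0.231] pointing down, gripper open.
Joint ranges: [-3.12, 3.12], [-0.3, 2.06], [-1.34, 1.32], [0.26, 2.42], [-1.36, 4.5], [0.01, 1.98], [-2.84, 2.84]. Speed limits (rad/s): [2.79, 2.79, 3.14, 3.14, 3.14, 3.14, 3.14].

## Interface

Orientations are given as a rotation vector (axis times angle).
In Python, from workcell import status, grab_frame, calibration, job_done, spotter gives the robot as it stands.
- The arm moves only by the shell command python3 -m creep 'ROWS' [OPENING]. ROWS is JSON, a list of rows, each a list of 6 numbers: the shift along the tool's x, y, z in m, then the turn, a rotation vector about the tool's x, y, z in degrees. In form: [[dx, dy, dz, rx, ry, rz], ...]. A call has exactly 8 rows; each row shifts and turns the commanded pose from where the row before left it, along the tool's axes as they then stand; what a row does not reach is not made up. A row lasts 1/10 s, in which the tool goes at most 50 mm and 8.59 degrees, less where a joint would pass 70% of its speed; a pose out of reach is approached as far as the arm can. A call is refused whole if a number of a shift passes 0.05 or a number of a turn 8.59, either way. A call with a gripper value outside its range is refused whole. OPENING is the closure, from 0 (fully open) to 1 (shut), set as the call begins (- or left out, the last holds). The fingers move at their own pace and stop on an object; the grip force is fixed at half the most. Time passes only in rows, so rows that do not move let the fingers close, or fill a call up. It gives the time, the measured TCP pose, the force, the opening and the grip force at its end, in the units of the state.
- status.get_obs(): the state, without advancing time (a new reading comes with each control period).
- grab_frame(name): name is "scene" or "top" or "wrist"; returns the picture (400x640x3 uint8, blue, green, red); there is no depth.
- calibration(name): a dict with "camera_matrix" (3x3 intrinsics, pixels), "k1" (the pictures are not rectified: a ray, as slopes to the right and down, at radius r is drawn at 1 + k1 r^2 times it, then the intrinsics apply), "rvec" (rotation vector, rad) and "tvec" (3), from world to camera coordinates, as OpenCV has them. Camera axes: x right, y down, z forward; pixel columns grow to the right and rows downward; lengths in m; the calibration is good to about 2 mm. A picture is of the moment at which its call begins: read the wrist's pose just before it. calibration takes no time and is no camera call; for the wrist camera it gives the pose at the moment of the call.
- job_done(): hands the job in; it is judged then, once.
Trained networks look in the newest picture that a camera, given by its name, has taken for a name from the list of things; names that differ only in an ending like _2 or _b are one class to them, and where a whole thing is asked for, a point or a joint stands for the part that bears it (a point fixed in the world has none). Each returns a list of dicts, best first, with "confidence" (0 to 1); they miss things now and then, are a little off and sometimes report something else, mostly with a low value. They report only what shows in the picture. A call takes as long as a camera call. They do not tell look-alikes from the thing itself.
- spotter.boxes_of(camera, label): "extent" ([left, top, width, height] in pixels, round what is visible of it).
The state is a dict: "clock": time; "qpos": joint angles; "dq": joint speeds; "joint_torque": joint torques, N m; "ee_pos": TCP position; "tcp_rot": TCP orientation; "force": force on the tool from outside, world axes, zero at the start; "torque": the same for the moment, N m; "opening": finger opening in m; "grasp_force": force on a finger pad.
Only numpy, scipy, OpenCV 4.12 (cv2) and the standard library are available. Lean on these libraries where they do the work, as an engineer would, in place of code of your own. Each camera call takes 0.05 s, during which the arm holds its last target. There are 200 camera calls.

## Working session

There is one attempt and no reset: what is moved stays moved. The work goes in short steps, Python scripts to look and compute and a shell command to move; the robot and the scene stay as the last step left them, time stands still between calls to the robot, and variables do not carry over. Pictures are saved under pics/ and viewed, at most 10 in all, crops included, and the job is handed in when it is done.

```bash
mkdir -p pics; ls; python3 - <<'E'
from workcell import status, grab_frame, calibration, spotter
import cv2
print(status.get_obs())
for n in ("scene","top"):
    f=grab_frame(n); cv2.imwrite(f"pics/{n}0.png",f); print(n,calibration(n))
    for l in ["block_a_mid","gauge","tray","stage","stop_face","grease"]:
        print(l,[( [round(v) for v in d["extent"]],round(d["confidence"],2)) for d in spotter.boxes_of(n,l)])
E
```

```text
pics
{'clock': 0.0, 'qpos': array([ 1.13943507,  0.6159233 , -0.01260828,  1.42499184,  0.00808827,
        1.10340707, -0.04039122]), 'dq': array([-1.27452504e-03, -6.83481788e-04, -9.40487681e-04, -9.08985268e-05,
        8.50942724e-04,  7.51761323e-04,  8.66443834e-05]), 'joint_torque': array([-3.07000219e-04, -4.69221747e+01,  2.59144083e-01, -1.71036243e+01,
        1.00341125e-02,  9.72628011e-03, -7.17176249e-06]), 'ee_pos': array([ 0.25571593, -0.59670429,  0.23010475]), 'tcp_rot': array([-3.07485940e+00, -6.31192318e-01,  8.99981713e-04]), 'force': array([-0.62710056,  0.24348575, -0.82355387]), 'torque': array([-0.00702405, -0.02503635,  0.00739487]), 'grasp_force': 0.0, 'opening': 0.08553286008992518}
scene {'camera_matrix': array([[497.69852633,   0.        , 309.53476459],
       [  0.        , 497.69852633, 203.21020103],
       [  0.        ,   0.        ,   1.        ]]), 'k1': -0.015415654036207935, 'rvec': array([ 2.48354601,  0.79751608, -0.21062291]), 'tvec': array([-0.43657482, -0.20221614,  1.47677075])}
block_a_mid [([209, 302, 28, 24], 0.73)]
gauge [([339, 228, 23, 22], 0.57)]
tray [([276, 165, 64, 52], 0.98)]
stage [([327, 75, 70, 107], 0.93)]
stop_face [([362, 110, 21, 11], 0.61)]
grease [([411, 187, 20, 25], 0.74), ([211, 300, 27, 27], 0.66)]
top {'camera_matrix': array([[441.07695749,   0.        , 323.16839536],
       [  0.        , 441.07695749, 204.3930802 ],
       [  0.        ,   0.        ,   1.        ]]), 'k1': -0.1095557983728045, 'rvec': array([ 2.10852908, -2.12489452,  0.17694551]), 'tvec': array([0.03860463, 0.53351101, 1.28028529])}
block_a_mid [([430, 205, 14, 18], 0.49), ([366, 203, 16, 25], 0.39)]
gauge [([313, 168, 17, 18], 0.82)]
tray [([289, 207, 39, 41], 0.58)]
stage [([152, 192, 123, 62], 0.79)]
stop_face [([205, 218, 6, 13], 0.44)]
grease [([255, 136, 14, 21], 0.49)]
```

```bash
python3 - <<'E'
import cv2
f=cv2.imread("pics/scene0.png")[60:360,170:470]; cv2.imwrite("pics/s1.png",cv2.resize(f,(600,600),interpolation=cv2.INTER_CUBIC))
f=cv2.imread("pics/top0.png")[100:310,140:480]; cv2.imwrite("pics/t1.png",cv2.resize(f,(800,494),interpolation=cv2.INTER_CUBIC))
E
```

```text
(no output)
```

View pics/s1.png

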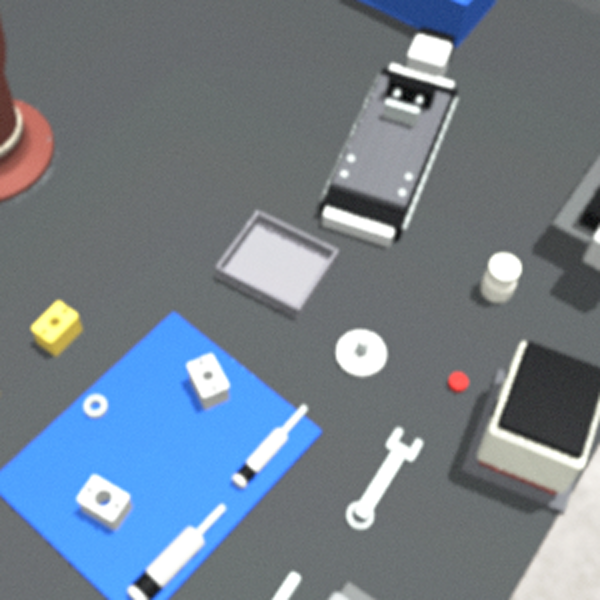

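View pics/t1.png

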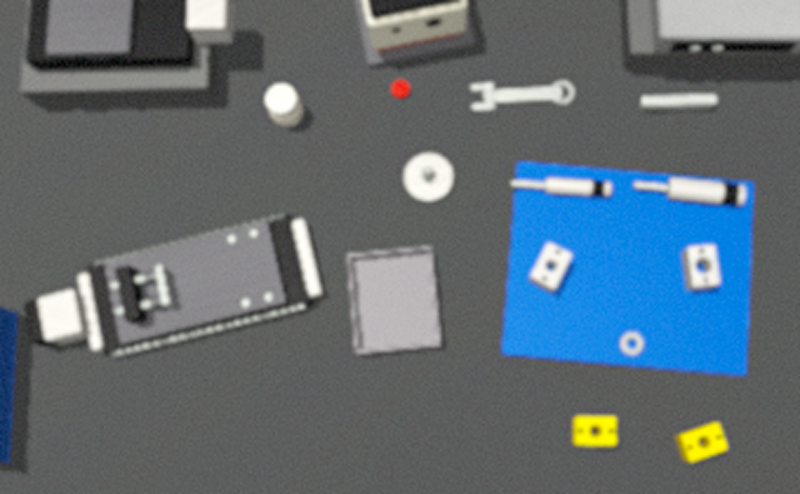

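The overview shows two silver blocks on the mat. In the top crop they are at (551,265) with the smaller-looking bore and (703,265) with the larger one. The gauge is at (429,176), the tray at (395,300), and the stage on the left has its stop at its far left end (~(165,285)). The yellow look-alikes are at the bottom. Next I'll get coarse positions.

```bash
cat > h.py <<'E'
import numpy as np, cv2
from workcell import status, grab_frame, calibration, spotter
from scipy.spatial.transform import Rotation as R
def ray(c,uv):
    K=np.array(c["camera_matrix"]);d=np.array([c["k1"],0,0,0,0.])
    p=cv2.undistortPoints(np.array(uv,float).reshape(-1,1,2),K,d).reshape(-1,2)
    Rm=R.from_rotvec(c["rvec"]).as_matrix(); o=-Rm.T@np.array(c["tvec"])
    return o,np.c_[p,np.ones(len(p))]@Rm
def unproj(c,uv,z):
    o,d=ray(c,uv); return o+d*((z-o[2])/d[:,2])[:,None]
def proj(c,P):
    return cv2.projectPoints(np.array(P,float).reshape(-1,1,3),np.array(c["rvec"]),np.array(c["tvec"]),np.array(c["camera_matrix"]),np.array([c["k1"],0,0,0,0.]))[0].reshape(-1,2)
def togo(x,y,z,yaw):
    """tool-frame shift and rz to reach x,y,z with tool down, tool x at yaw (mod pi)"""
    s=status.get_obs(); Rt=R.from_rotvec(s["tcp_rot"]); X=Rt.as_matrix()
    cur=np.arctan2(X[1,0],X[0,0]); dy=(yaw-cur+np.pi/2)%np.pi-np.pi/2
    tgt=R.from_euler("z",cur+dy)*R.from_euler("x",np.pi)
    d=np.array([x,y,z])-s["ee_pos"]
    print("cur",np.round(s["ee_pos"],4),"yaw",round(np.degrees(cur),2),"tool shift(cur axes)",np.round(X.T@d,4),"(after turn)",np.round(tgt.as_matrix().T@d,4),"turn deg",np.round(np.degrees((Rt.inv()*tgt).as_rotvec()),2),"q7",s["qpos"][6],"t",s["clock"])
E
python3 - <<'E'
from h import *
c=calibration("top"); F=lambda *p:np.array(p)/2.353+[140,100]
for n,p,z in [("blkL",(551,265),.048),("blkR",(703,265),.048),("gauge tip",(429,175),.04),("tray",(394,299),.0),("tray TL",(347,252),.026),("TR",(432,246),.026),("stop",(165,285),.066),("plate near end mid",(277,262),.046),("yel",(595,430),.04),("yel2",(703,441),.04),("jar",(283,98),.06),("cap",(400,88),.012),("drvS",(578,187),.02),("drvL",(700,190),.028),("collar",(631,343),.02)]:
    print(n,np.round(unproj(c,F(*p),z)[0],3))
c=calibration("scene"); F=lambda *p:np.array(p)/2.+[170,60]
for n,p,z in [("blkL",(207,375),.048),("blkR",(104,497),.048),("gauge tip",(362,346),.04),("stop",(402,103),.076)]:
    print(n,np.round(unproj(c,F(*p),z)[0],3))
print(calibration("wrist")); togo(.25,-.6,.2,0)
E
```

```text
blkL [ 0.507 -0.119  0.048]
blkR [ 0.506 -0.314  0.048]
gauge tip [0.63  0.037 0.04 ]
tray [0.472 0.085 0.   ]
tray TL [0.531 0.145 0.026]
TR [0.538 0.034 0.026]
stop [0.483 0.373 0.066]
plate near end mid [0.515 0.233 0.046]
yel [ 0.299 -0.17   0.04 ]
yel2 [ 0.283 -0.305  0.04 ]
jar [0.731 0.228 0.06 ]
cap [0.76  0.076 0.012]
drvS [ 0.616 -0.16   0.02 ]
drvL [ 0.609 -0.321  0.028]
collar [ 0.409 -0.222  0.02 ]
blkL [ 0.51  -0.119  0.048]
blkR [ 0.509 -0.313  0.048]
gauge tip [0.642 0.032 0.04 ]
stop [0.482 0.38  0.076]
{'camera_matrix': array([[327.39454424,   0.        , 315.92072395],
       [  0.        , 327.39454424, 198.47377042],
       [  0.        ,   0.        ,   1.        ]]), 'k1': -0.0630154209749712, 'rvec': array([-2.40253943,  1.58521912,  0.24409   ]), 'tvec': array([-0.65013986, -0.038015  ,  0.38055897])}
cur [ 0.256  -0.5974  0.2313] yaw 23.19 tool shift(cur axes) [-0.0065 -0.      0.0313] (after turn) [-0.006   0.0026  0.0313] turn deg [ 0.   -0.   23.19] q7 -0.04040559487616327 t 0.7
```

```bash
python3 -m creep '[[0.026,-0.021,0,0,0,0],[0.026,-0.021,0,0,0,0],[0.026,-0.021,0,0,0,0],[0.026,-0.021,0,0,0,0],[0.026,-0.021,0,0,0,0],[0.026,-0.021,0,0,0,0],[0.026,-0.021,0,0,0,0],[0.026,-0.021,0,0,0,0]]'
python3 - <<'E'
from h import *
c=calibration("wrist"); f=grab_frame("wrist"); cv2.imwrite("pics/w1.png",f)
s=status.get_obs();print(s["clock"],s["ee_pos"])
Rm=R.from_rotvec(c["rvec"]).as_matrix();print("cam",-Rm.T@c["tvec"],Rm[2])
print(proj(c,[[.508,-.119,.048],[.508,-.3135,.048]]))
E
```

```text
clock: 1.5
ee_pos: [0.3817, -0.3599, 0.2316]
tcp_rot: [3.077, 0.631, 0.001]
force: [0.5, 0.7, -0.7]
opening: 0.0854
grasp_force: 0.0
1.55 [ 0.38584991 -0.35287014  0.23160196]
cam [ 0.4527597  -0.33002491  0.37412321] [-0.27509879 -0.11718723 -0.95424725]
[[122.42951643 -54.59029633]
 [323.21583483  31.90886788]]
```

View pics/w1.png

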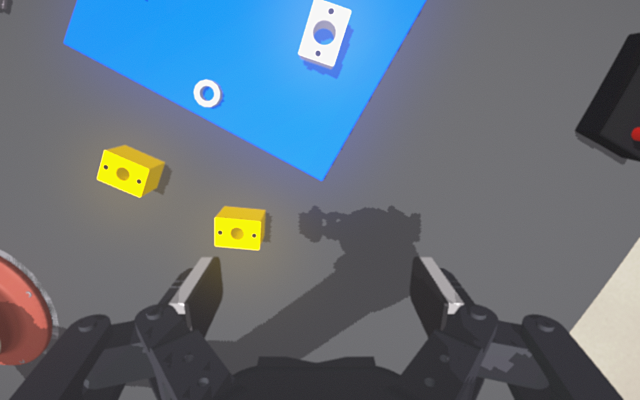

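The wrist view shows the right-hand block at (325,33), its bore large (about 22 px). The collar is at (206,93), and the yellow blocks are lower left. I'll move on to the left block.

```bash
python3 -m creep '[[0.025,-0.025,0,0,0,0],[0.025,-0.025,0,0,0,0],[0.025,-0.025,0,0,0,0],[0.025,-0.025,0,0,0,0],[0.025,-0.025,0,0,0,0],[0.02,-0.02,0,0,0,0],[0,0,0,0,0,0],[0,0,0,0,0,0]]'
cat >> h.py <<'E'
def block(f,c,x,y,z=.048,tag=""):
    """find the block top (height z) near x,y; refined by min-area rect of the bright top face"""
    u,v=proj(c,[[x,y,z]])[0]; s=np.linalg.norm(proj(c,[[x,y,z]])[0]-proj(c,[[x+.01,y,z]])[0])/10
    g=cv2.cvtColor(f,cv2.COLOR_BGR2HSV); m=((g[...,1]<60)&(g[...,2]>175)).astype(np.uint8)
    w=np.zeros_like(m); cv2.circle(w,(int(u),int(v)),int(42*s),1,-1); m*=w
    k=max(cv2.findContours(m,cv2.RETR_EXTERNAL,cv2.CHAIN_APPROX_NONE)[0],key=cv2.contourArea)
    P=unproj(c,k.reshape(-1,2),z)[:,:2]; (cx,cy),(a,b),t=cv2.minAreaRect((P*1000).astype(np.float32))
    if a<b: t+=90
    print(tag,"centre",round(cx/1000,4),round(cy/1000,4),"size",round(a,1),round(b,1),"long-axis deg",round((t+90)%180-90,1)); return cx/1000,cy/1000,np.radians(t)
E
python3 - <<'E'
from h import *
c=calibration("wrist"); f=grab_frame("wrist"); cv2.imwrite("pics/w2.png",f)
s=status.get_obs();print(s["clock"],s["ee_pos"],s["dq"].round(3))
block(f,c,.508,-.119); 
print(proj(c,[[.635,.035,.04],[.508,-.3135,.048],[.472,.085,0]]))
E
```

```text
clock: 2.35
ee_pos: [0.4573, -0.1706, 0.2315]
tcp_rot: [3.076, 0.634, 0.0]
force: [-0.2, -1.0, 0.0]
opening: 0.0857
grasp_force: 0.0
2.4 [ 0.45690018 -0.17174728  0.23142683] [ 0.019  0.001  0.014 -0.    -0.003  0.001 -0.001]
 centre 0.5102 -0.1183 size 35.1 51.1 long-axis deg -28.3
[[181.03216579 -95.27617289]
 [460.67833561 184.52545522]
 [107.23193484  64.3571252 ]]
```

View pics/w2.png

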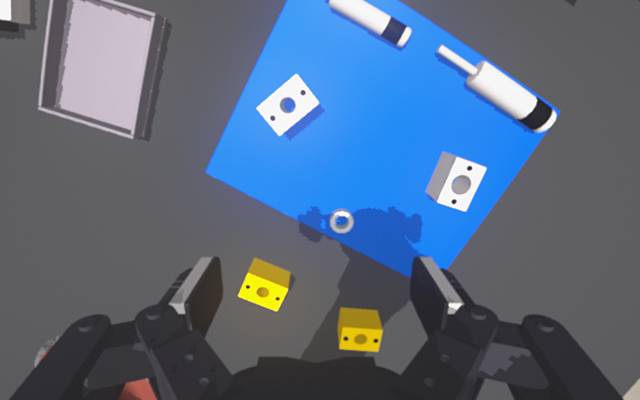

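The left block is at (288,104) with a bore of about 15 px. The right one is at (461,184) with a bore of about 20 px, and the tray is at (105,65). I'll compute the grasp.

```bash
python3 - <<'E'
from h import *
c=calibration("wrist"); f=cv2.imread("pics/w2.png")
block(f,c,.508,-.119,tag="L");block(f,c,.508,-.3135,tag="R")
for p in [(69,-3),(163,8),(42,108),(137,137)]: print("tray top corner",p,unproj(c,p,.026)[0].round(4))
print("boreL",unproj(c,(288,104.5),.048)[0].round(4),"boreR",unproj(c,(461,184.5),.048)[0].round(4))
togo(.5102,-.1183,.016,np.radians(-28.3))
E
```

```text
L centre 0.5098 -0.1196 size 35.1 51.1 long-axis deg -28.4
R centre 0.5073 -0.3148 size 51.2 35.9 long-axis deg 4.8
tray top corner (69, -3) [0.524  0.1224 0.026 ]
tray top corner (163, 8) [0.5478 0.0284 0.026 ]
tray top corner (42, 108) [0.4057 0.1275 0.026 ]
tray top corner (137, 137) [0.4158 0.0193 0.026 ]
boreL [ 0.5105 -0.12    0.048 ] boreR [ 0.5073 -0.3151  0.048 ]
cur [ 0.4569 -0.1717  0.2314] yaw 23.14 tool shift(cur axes) [ 0.0701 -0.0284  0.2154] (after turn) [ 0.0216 -0.0723  0.2154] turn deg [6.000e-02 1.000e-02 5.144e+01] q7 -0.8945827143399855 t 2.4
```

```bash
python3 -m creep '[[0.0232,-0.009,0.02,0,0,0],[0.0232,-0.009,0.02,0,0,8.5],[0,0,0.01,0,0,8.5],[0,0,0.01,0,0,8.5],[0,0,0.01,0,0,8.5],[0,0,0.01,0,0,8.5],[0,0,0.01,0,0,8.5],[0,0,0.01,0,0,0.5]]'
python3 - <<'E'
from h import *
togo(.510,-.1198,.016,np.radians(-28.3))
E
```

```text
clock: 3.2
ee_pos: [0.4925, -0.1377, 0.1309]
tcp_rot: [3.044, -0.772, 0.001]
force: [0.2, 0.7, -0.6]
opening: 0.0858
grasp_force: 0.0
cur [ 0.4925 -0.1377  0.1309] yaw -28.48 tool shift(cur axes) [ 0.0068 -0.0243  0.1149] (after turn) [ 0.0069 -0.0241  0.1149] turn deg [ 0.07 -0.04 -0.18] q7 -1.7141293421092503 t 3.2
```

```bash
python3 -m creep '[[0.0034,-0.0122,0,0,0,0],[0.0034,-0.0122,0.01,0,0,0],[0,0,0.025,0,0,0],[0,0,0.03,0,0,0],[0,0,0.03,0,0,0],[0,0,0.015,0,0,0],[0,0,0.005,0,0,0],[0,0,0,0,0,0]]'
python3 -m creep '[[0,0,0,0,0,0],[0,0,0,0,0,0],[0,0,0,0,0,0],[0,0,0,0,0,0],[0,0,0,0,0,0],[0,0,0,0,0,0],[0,0,0,0,0,0],[0,0,0,0,0,0]]' 1
python3 - <<'E'
from h import *
f=grab_frame("wrist"); cv2.imwrite("pics/w3.png",f)
togo(.510,-.1198,.016,np.radians(-28.3))
E
```

```text
clock: 4.0
ee_pos: [0.5108, -0.117, 0.0158]
tcp_rot: [-3.046, 0.766, 0.001]
force: [0.7, -0.3, -0.4]
opening: 0.085
grasp_force: 0.0
clock: 4.8
ee_pos: [0.511, -0.1178, 0.0173]
tcp_rot: [-3.046, 0.768, -0.003]
force: [-0.6, 0.6, 6.0]
opening: 0.0331
grasp_force: 60.9
cur [ 0.511  -0.1178  0.0173] yaw -28.31 tool shift(cur axes) [0.0001 0.0022 0.0013] (after turn) [0.0001 0.0022 0.0013] turn deg [-0.04 -0.1  -0.01] q7 -1.7204876951745138 t 4.85
```

View pics/w3.png

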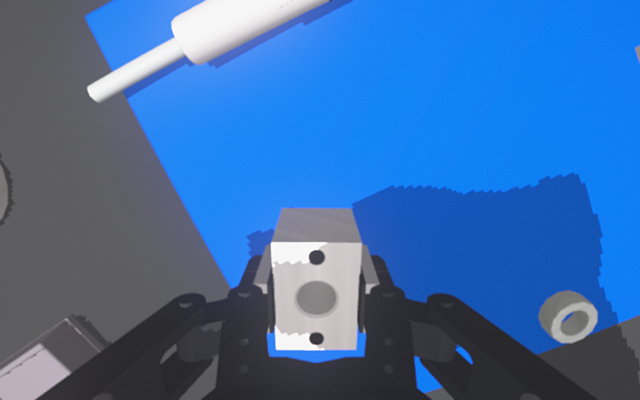

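Gripped, with the bore centred at (317,298) in the wrist view. I'll lift and look at the gauge.

```bash
python3 -m creep '[[0,0,-0.02,0,0,0],[0,0,-0.04,0,0,0],[0,0,-0.04,0,0,0],[-0.003,-0.0317,-0.02,0,0,0],[-0.003,-0.0317,0,0,0,0],[-0.003,-0.0317,0,0,0,0],[-0.003,-0.0317,0,0,0,0],[0,0,0,0,0,0]]'
python3 -m creep '[[0,0,0,0,0,0],[0,0,0,0,0,0],[0,0,0,0,0,0],[0,0,0,0,0,0],[0,0,0,0,0,0],[0,0,0,0,0,0],[0,0,0,0,0,0],[0,0,0,0,0,0]]'
python3 - <<'E'
from h import *
c=calibration("wrist"); f=grab_frame("wrist"); cv2.imwrite("pics/w4.png",f)
print(proj(c,[[.636,.035,.04]])); togo(.636,.035,.06,np.radians(-28.3))
print(spotter.boxes_of("wrist","gauge"),spotter.boxes_of("wrist","stop_face"),spotter.boxes_of("wrist","tray"))
E
```

```text
clock: 5.65
ee_pos: [0.561, 0.007, 0.1358]
tcp_rot: [-3.045, 0.752, 0.001]
force: [-0.4, 0.3, -1.7]
opening: 0.0334
grasp_force: 60.2
clock: 6.45
ee_pos: [0.5598, -0.0003, 0.1364]
tcp_rot: [-3.046, 0.768, 0.0]
force: [0.2, -0.3, -1.5]
opening: 0.0333
grasp_force: 60.2
[[223.89776402 135.4369997 ]]
cur [ 5.599e-01 -2.000e-04  1.363e-01] yaw -28.3 tool shift(cur axes) [ 0.0503 -0.0671  0.0764] (after turn) [ 0.0503 -0.0671  0.0763] turn deg [-0.01  0.   -0.  ] q7 -1.970196879038408 t 6.5
[{'extent': [192.3, 91.0, 79.1, 79.9], 'confidence': 0.76}] [{'extent': [191.3, 91.0, 78.4, 78.5], 'confidence': 0.33}] []
```

View pics/w4.png

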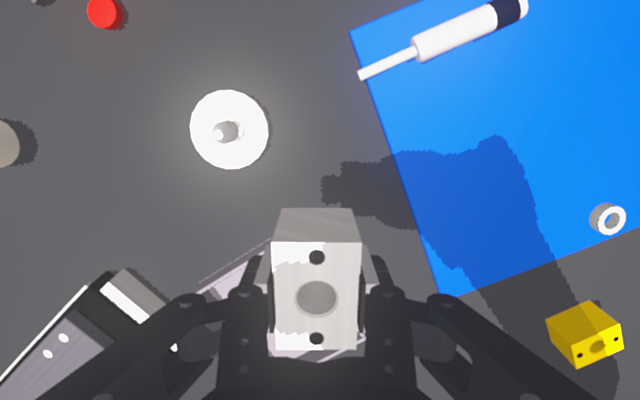

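```bash
cat >> h.py <<'E'
def base(f,c,u,v,z=.01,thr=225):
    g=f.min(2); m=(g>thr).astype(np.uint8); w=np.zeros_like(m); cv2.circle(w,(int(u),int(v)),60,1,-1); m*=w
    k=max(cv2.findContours(m,cv2.RETR_EXTERNAL,cv2.CHAIN_APPROX_NONE)[0],key=cv2.contourArea)
    P=unproj(c,k.reshape(-1,2),z)[:,:2]; (x,y),r=cv2.minEnclosingCircle((P*1000).astype(np.float32))
    A=np.c_[2*P,np.ones(len(P))]; s=np.linalg.lstsq(A,(P**2).sum(1),rcond=None)[0]
    print("base centre",s[:2].round(4),"r",np.sqrt(s[2]+s[:2]@s[:2]).round(4),"enc",x,y,r); return s[:2]
E
python3 - <<'E'
from h import *
c=calibration("wrist"); f=cv2.imread("pics/w4.png"); s=status.get_obs()
b=base(f,c,230,130)
print("tip px",unproj(c,(219.5,135),.04)[0])
T=s["ee_pos"]; X=R.from_rotvec(s["tcp_rot"]).as_matrix()
g=cv2.cvtColor(f,cv2.COLOR_BGR2GRAY)[275:322,290:345]; m=(g<175).astype(np.uint8)
k=max(cv2.findContours(m,cv2.RETR_EXTERNAL,cv2.CHAIN_APPROX_NONE)[0],key=cv2.contourArea); e=cv2.fitEllipse(k); print(e)
bp=(e[0][0]+290,e[0][1]+275); zt=T[2]+.0307
bore=unproj(c,bp,zt)[0]; print("bore-TCP in tool",X.T@(bore-T))
for p in [(272,242),(361,242),(274,349),(361,350)]: print(X.T@(unproj(c,p,zt)[0]-T))
print("tool shift",(X.T@(np.r_[b,zt]-bore)))
E
```

```text
base centre [0.6388 0.0387] r 0.0315 enc 638.7044677734375 38.65753173828125 32.010345458984375
tip px [0.63781447 0.03771797 0.04      ]
((26.118797302246094, 22.45527458190918), (32.76552963256836, 39.642520904541016), 90.55459594726562)
bore-TCP in tool [ 0.00091107 -0.00026227 -0.03069997]
[ 0.02514032 -0.01676961 -0.03069812]
[ 0.02512175  0.01655308 -0.03070131]
[-0.02495981 -0.01820728 -0.03069853]
[-0.02552683  0.01886312 -0.03070208]
tool shift [ 5.01321745e-02 -7.14124974e-02  7.37865981e-06]
```

```bash
python3 -m creep '[[0.0167,-0.0237,0,0,0,0],[0.0167,-0.0237,0,0,0,0],[0.0167,-0.0237,0.015,0,0,0],[0,0,0.02,0,0,0],[0,0,0.02,0,0,0],[0,0,0.02,0,0,0],[0,0,0,0,0,0],[0,0,0,0,0,0]]'
python3 - <<'E'
from h import *
togo(.6385,.0383,.0373,np.radians(-28.3))
E
```

```text
clock: 7.45
ee_pos: [0.6377, 0.0385, 0.0614]
tcp_rot: [3.046, -0.768, -0.001]
force: [0.5, 0.6, -1.8]
opening: 0.0331
grasp_force: 60.1
cur [0.6377 0.0385 0.0614] yaw -28.31 tool shift(cur axes) [ 0.0008 -0.0002  0.0241] (after turn) [ 0.0008 -0.0002  0.0241] turn deg [ 0.01  0.02 -0.01] q7 -2.0180010942790507 t 7.45
```

```bash
python3 -m creep '[[0,0,0.007,0,0,0],[0,0,0.007,0,0,0],[0,0,0.005,0,0,0],[0,0,0.003,0,0,0],[0,0,0.002,0,0,0],[0,0,0.002,0,0,0],[0,0,0,0,0,0],[0,0,0,0,0,0]]'
```

```text
clock: 8.25
ee_pos: [0.6388, 0.0384, 0.0367]
tcp_rot: [-3.045, 0.768, -0.004]
force: [0.2, 0.4, 6.2]
opening: 0.033
grasp_force: 61.0
```

```bash
python3 -m creep '[[0,0,0.002,0,0,0],[0,0,0.002,0,0,0],[0,0,0.001,0,0,0],[0,0,0,0,0,0],[0,0,0,0,0,0],[0,0,0,0,0,0],[0,0,0,0,0,0],[0,0,0,0,0,0]]'
python3 - <<'E'
from h import *
togo(.475,.078,.1,np.radians(-28.3))
E
```

```text
clock: 9.05
ee_pos: [0.6389, 0.0384, 0.036]
tcp_rot: [-3.045, 0.768, -0.005]
force: [-7.5, 0.3, 26.3]
opening: 0.0329
grasp_force: 64.0
cur [0.6389 0.0384 0.036 ] yaw -28.32 tool shift(cur axes) [-0.1629  0.0427 -0.0645] (after turn) [-0.1631  0.0428 -0.064 ] turn deg [-0.13 -0.14 -0.02] q7 -2.0115888697988065 t 9.05
```

26 N with no further descent, 18 mm high: this block does not fit, so it goes in the tray.

```bash
python3 -m creep '[[0,0,-0.025,0,0,0],[0,0,-0.04,0,0,0],[-0.0275,0.0072,-0.004,0,0,0],[-0.0275,0.0072,0,0,0,0],[-0.0275,0.0072,0,0,0,0],[-0.0275,0.0072,0,0,0,0],[-0.0275,0.0072,0,0,0,0],[-0.0255,0.0067,0,0,0,0]]'
python3 - <<'E'
from h import *
f=grab_frame("top"); cv2.imwrite("pics/t2.png",f); c=calibration("top")
togo(.475,.08,.0135,np.radians(-28.3))
E
```

```text
clock: 9.85
ee_pos: [0.4718, 0.0786, 0.099]
tcp_rot: [3.046, -0.768, -0.003]
force: [-0.3, 1.0, -0.7]
opening: 0.0335
grasp_force: 60.4
cur [0.4656 0.0798 0.0985] yaw -28.15 tool shift(cur axes) [ 0.0091 -0.005   0.0849] (after turn) [ 0.0082 -0.0046  0.085 ] turn deg [0.27 0.59 0.16] q7 -2.1042485677252425 t 9.9
```

```bash
python3 -m creep '[[0.002,0,0.02,0,0,0],[0.002,0,0.025,0,0,0],[0,0,0.02,0,0,0],[0,0,0.01,0,0,0],[0,0,0.006,0,0,0],[0,0,0.003,0,0,0],[0,0,0.001,0,0,0],[0,0,0,0,0,0]]'
python3 -m creep '[[0,0,0,0,0,0],[0,0,0,0,0,0],[0,0,0,0,0,0],[0,0,0,0,0,0],[0,0,-0.01,0,0,0],[0,0,-0.02,0,0,0],[0,0,-0.04,0,0,0],[0,0,-0.04,0,0,0]]' 0.4
python3 - <<'E'
from h import *
togo(.5073,-.3149,.016,np.radians(4.8))
E
```

```text
clock: 10.7
ee_pos: [0.4778, 0.0764, 0.0148]
tcp_rot: [-3.046, 0.768, -0.001]
force: [-0.4, 0.3, -0.9]
opening: 0.0331
grasp_force: 60.4
clock: 11.5
ee_pos: [0.4768, 0.0762, 0.1258]
tcp_rot: [3.046, -0.768, -0.002]
force: [0.9, 1.2, 0.5]
opening: 0.0514
grasp_force: 0.0
cur [0.4768 0.0762 0.1258] yaw -28.31 tool shift(cur axes) [0.2125 0.3298 0.1098] (after turn) [-0.0024  0.3923  0.1098] turn deg [ 3.000e-02  8.000e-02 -3.311e+01] q7 -2.107212171327312 t 11.5
```

```bash
python3 -m creep '[[0.018,0.037,-0.004,0,0,0],[0.02,0.042,-0.004,0,0,0],[0.02,0.042,-0.004,0,0,0],[0.02,0.042,-0.004,0,0,-4],[0.02,0.042,-0.004,0,0,-4],[0.02,0.042,0,0,0,-5],[0.018,0.037,0,0,0,-6],[0.014,0.03,0,0,0,-8]]' 0
python3 -m creep '[[0,0,0,0,0,-6],[0,0,0,0,0,0],[0,0,0,0,0,0],[0,0,0,0,0,0],[0,0,0,0,0,0],[0,0,0,0,0,0],[0,0,0,0,0,0],[0,0,0,0,0,0]]'
python3 - <<'E'
from h import *
c=calibration("wrist"); f=grab_frame("wrist"); cv2.imwrite("pics/w5.png",f)
b=block(f,c,.5073,-.3149); print(proj(c,[[b[0],b[1],.048]]))
togo(b[0],b[1],.016,b[2])
E
```

```text
clock: 12.3
ee_pos: [0.4896, -0.2728, 0.1452]
tcp_rot: [3.14, -0.033, 0.0]
force: [1.1, -0.5, -0.9]
opening: 0.0852
grasp_force: 0.0
clock: 13.1
ee_pos: [0.4905, -0.2691, 0.1443]
tcp_rot: [-3.139, -0.129, 0.0]
force: [0.2, -0.1, -0.3]
opening: 0.0854
grasp_force: 0.0
 centre 0.5088 -0.3134 size 51.3 36.1 long-axis deg 5.3
[[376.35019271 182.99507149]]
cur [ 0.4905 -0.2692  0.1443] yaw 4.7 tool shift(cur axes) [0.0146 0.0456 0.1283] (after turn) [0.0141 0.0458 0.1283] turn deg [-0.    0.   -0.63] q7 -1.031326564266593 t 13.15
```

```bash
python3 -m creep '[[0.0072,0.0228,0,0,0,-0.5],[0.0072,0.0228,0.015,0,0,0],[0,0,0.03,0,0,0],[0,0,0.03,0,0,0],[0,0,0.03,0,0,0],[0,0,0.018,0,0,0],[0,0,0.005,0,0,0],[0,0,0,0,0,0]]'
python3 -m creep '[[0,0,0,0,0,0],[0,0,0,0,0,0],[0,0,0,0,0,0],[0,0,0,0,0,0],[0,0,0,0,0,0],[0,0,0,0,0,0],[0,0,0,0,0,0],[0,0,0,0,0,0]]' 1
python3 - <<'E'
from h import *
c=calibration("wrist"); f=grab_frame("wrist"); cv2.imwrite("pics/w6.png",f)
togo(.6385,.0383,.1,np.radians(4.8))
g=cv2.cvtColor(f,cv2.COLOR_BGR2GRAY); print(g[240:360:6,317],g[298,280:356:4])
E
```

```text
clock: 13.95
ee_pos: [0.5085, -0.3134, 0.0158]
tcp_rot: [-3.138, -0.142, 0.002]
force: [-1.0, -0.0, 0.5]
opening: 0.0855
grasp_force: 0.0
clock: 14.75
ee_pos: [0.5095, -0.314, 0.0174]
tcp_rot: [3.137, 0.142, 0.003]
force: [-0.4, -0.5, 5.2]
opening: 0.0331
grasp_force: 61.3
cur [ 0.5096 -0.3139  0.0174] yaw 5.2 tool shift(cur axes) [ 0.1605 -0.339  -0.0827] (after turn) [ 0.158  -0.3402 -0.0826] turn deg [ 0.07 -0.1   0.4 ] q7 -0.976567808161037 t 14.8
[120 245 148  70  67 242 168 120 116 116 119 117 115 115 154 171  42  45
 174 100] [181 180 145 112 114 117 115 118 118 118 117 117 116 115 112 109 153 176
 176]
```

```bash
python3 -m creep '[[0,0,-0.02,0,0,0],[0,0,-0.03,0,0,0],[0,0,-0.03,0,0,0],[0.0178,-0.0377,0,0,0,0],[0.0178,-0.0377,0,0,0,0],[0.0178,-0.0377,0,0,0,0],[0.0178,-0.0377,0,0,0,0],[0.0178,-0.0377,0,0,0,0]]'
python3 -m creep '[[0.0178,-0.0377,0,0,0,0],[0.0178,-0.0377,0,0,0,0],[0.0178,-0.0377,0,0,0,0],[0.0178,-0.0377,0,0,0,0],[0,0,0,0,0,0],[0,0,0,0,0,0],[0,0,0,0,0,0],[0,0,0,0,0,0]]'
python3 - <<'E'
from h import *
c=calibration("wrist"); f=grab_frame("wrist"); cv2.imwrite("pics/w7.png",f); s=status.get_obs()
T=s["ee_pos"]; X=R.from_rotvec(s["tcp_rot"]).as_matrix()
g=cv2.cvtColor(f,cv2.COLOR_BGR2GRAY)[268:330,285:350]; m=cv2.morphologyEx((g<140).astype(np.uint8),cv2.MORPH_OPEN,np.ones((5,5)))
k=max(cv2.findContours(m,cv2.RETR_EXTERNAL,cv2.CHAIN_APPROX_NONE)[0],key=cv2.contourArea); e=cv2.fitEllipse(k); print(e)
bore=unproj(c,(e[0][0]+285,e[0][1]+268),T[2]+.0306)[0]; print("bore-TCP tool",X.T@(bore-T))
print("shift by bore",X.T@(np.r_[.6385,.0383,T[2]]-bore))
togo(.6385,.0383,.0373,np.radians(4.8))
cv2.imwrite("pics/w7c.png",f[180:400,150:490])
E
```

```text
clock: 15.6
ee_pos: [0.58, -0.1159, 0.0957]
tcp_rot: [-3.138, -0.142, 0.003]
force: [1.0, 0.4, -1.6]
opening: 0.0331
grasp_force: 60.6
clock: 16.4
ee_pos: [0.637, 0.0364, 0.0961]
tcp_rot: [3.137, 0.137, -0.002]
force: [0.5, -0.6, -0.9]
opening: 0.0331
grasp_force: 60.4
((30.805376052856445, 31.299589157104492), (45.39242172241211, 53.94198226928711), 90.61065673828125)
bore-TCP tool [-3.39533288e-05  3.54829194e-04 -3.05996075e-02]
shift by bore [ 0.00149192 -0.00187269  0.03059672]
cur [0.6372 0.0367 0.0962] yaw 5.02 tool shift(cur axes) [ 0.0015 -0.0016  0.0589] (after turn) [ 0.0015 -0.0015  0.0589] turn deg [0.06 0.05 0.22] q7 -1.5408231134100676 t 16.45
```

View pics/w7.png

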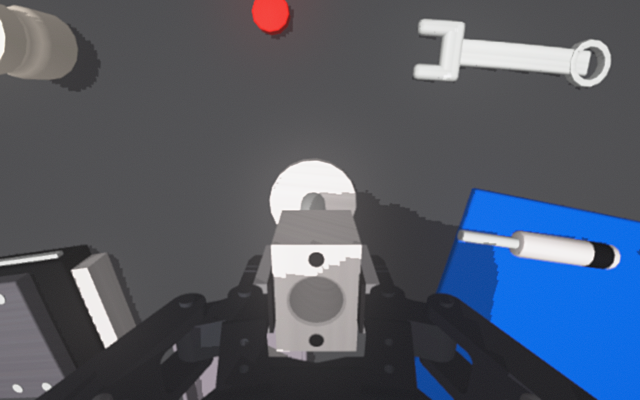

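The held block's bore is at (316,299), 54 px wide against 40 px for the other, and the gauge base sits behind it at (313,195). Lowering it onto the pin.

```bash
python3 -m creep '[[0.0014,-0.0016,0.01,0,0,0],[0,0,0.015,0,0,0],[0,0,0.012,0,0,0],[0,0,0.006,0,0,0],[0,0,0.006,0,0,0],[0,0,0.006,0,0,0],[0,0,0.004,0,0,0],[0,0,0,0,0,0]]'
```

```text
clock: 17.25
ee_pos: [0.6386, 0.0407, 0.0368]
tcp_rot: [3.138, 0.143, -0.001]
force: [-0.2, 0.4, -1.2]
opening: 0.0334
grasp_force: 60.4
```

```bash
python3 -m creep '[[0,0,0.005,0,0,0],[0,0,0.004,0,0,0],[0,0,0.003,0,0,0],[0,0,0.002,0,0,0],[0,0,0.001,0,0,0],[0,0,0,0,0,0],[0,0,0,0,0,0],[0,0,0,0,0,0]]'
```

```text
clock: 18.05
ee_pos: [0.639, 0.0407, 0.0225]
tcp_rot: [-3.138, -0.142, -0.0]
force: [1.2, -0.1, -1.7]
opening: 0.033
grasp_force: 60.4
```

```bash
python3 -m creep '[[0,0.001,0.002,0,0,0],[0,0,0.0015,0,0,0],[0,0,0.001,0,0,0],[0,0,0,0,0,0],[0,0,0,0,0,0],[0,0,0,0,0,0],[0,0,0,0,0,0],[0,0,0,0,0,0]]'
```

```text
clock: 18.85
ee_pos: [0.6391, 0.0394, 0.0195]
tcp_rot: [3.138, 0.142, 0.001]
force: [-2.6, -0.9, 7.8]
opening: 0.0331
grasp_force: 61.7
```

It is fully seated at 18 mm lower, so this is the good block. I'll move to the stage.

```bash
python3 -m creep '[[0,0,-0.02,0,0,0],[0,0,-0.04,0,0,0],[0,0,-0.04,0,0,0],[-0.0186,-0.0378,-0.02,0,0,0],[-0.0186,-0.0378,0,0,0,0],[-0.0186,-0.0378,0,0,0,0],[-0.0186,-0.0378,0,0,0,0],[-0.0186,-0.0378,0,0,0,0]]'
python3 -m creep '[[0,0,0,0,0,-8.5],[0,0,0,0,0,-8.5],[0,0,0,0,0,-8.5],[0,0,0,0,0,-8.5],[0,0,0,0,0,-8.5],[0,0,0,0,0,-8.5],[0,0,0,0,0,-8.5],[0,0,0,0,0,-8.5]]'
python3 -m creep '[[0,0,0,0,0,-8.5],[0,0,0,0,0,-8.5],[0,0,0,0,0,-8.5],[0,0,0,0,0,-4],[0,0,0,0,0,0],[0,0,0,0,0,0],[0,0,0,0,0,0],[0,0,0,0,0,0]]'
python3 - <<'E'
from h import *
c=calibration("wrist"); f=grab_frame("wrist"); cv2.imwrite("pics/w8.png",f)
togo(.483,.373,.06,np.radians(103)); print(proj(c,[[.483,.373,.066]]))
E
```

```text
clock: 19.65
ee_pos: [0.5282, 0.2207, 0.138]
tcp_rot: [-3.138, -0.142, -0.0]
force: [1.0, 0.8, -1.5]
opening: 0.0328
grasp_force: 61.0
clock: 20.45
ee_pos: [0.5292, 0.2191, 0.1377]
tcp_rot: [2.517, 1.88, -0.0]
force: [-0.2, 1.5, -1.4]
opening: 0.0335
grasp_force: 60.9
clock: 21.25
ee_pos: [0.5292, 0.2195, 0.1379]
tcp_rot: [1.963, 2.453, 0.0]
force: [-0.7, 0.9, -1.9]
opening: 0.0331
grasp_force: 60.9
cur [0.5292 0.2196 0.1379] yaw 102.68 tool shift(cur axes) [ 0.1599 -0.0114  0.0779] (after turn) [ 0.1599 -0.0105  0.0779] turn deg [ 0.01  0.01 -0.32] q7 -0.5279178915263277 t 21.3
[[294.50932032 -53.328501  ]]
```

View pics/w8.png

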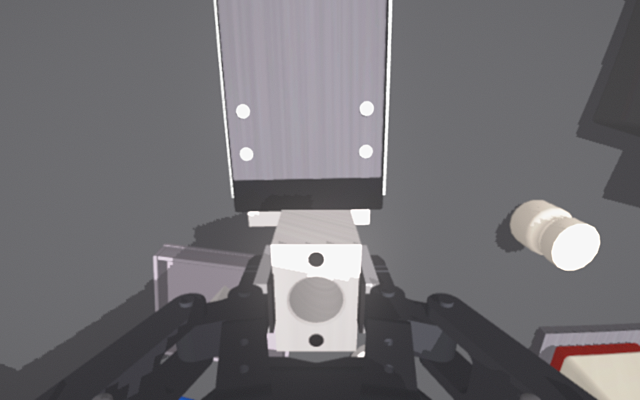

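The stage plate is straight ahead, with edges at columns 217–233 and 384–390. The stop is out of frame at the top, so I'll move forward 80 mm.

```bash
python3 -m creep '[[0.025,-0.002,0,0,0,0],[0.025,-0.002,0,0,0,0],[0.025,-0.001,0,0,0,0],[0.005,0,0,0,0,0],[0,0,0,0,0,0],[0,0,0,0,0,0],[0,0,0,0,0,0],[0,0,0,0,0,0]]'
python3 - <<'E'
from h import *
c=calibration("wrist"); f=grab_frame("wrist"); cv2.imwrite("pics/w9.png",f)
cv2.imwrite("pics/w9c.png",cv2.resize(f[0:200,170:440],(800,593),interpolation=cv2.INTER_CUBIC))
togo(.483,.373,.06,np.radians(103)); print(proj(c,[[.483,.373,.066]]),spotter.boxes_of("wrist","stop_face"))
E
```

```text
clock: 22.1
ee_pos: [0.5074, 0.2949, 0.1378]
tcp_rot: [1.965, 2.451, -0.001]
force: [0.0, 0.3, -0.5]
opening: 0.0333
grasp_force: 60.9
cur [0.5073 0.2952 0.1378] yaw 102.59 tool shift(cur axes) [ 0.0813 -0.0068  0.0778] (after turn) [ 0.0813 -0.0062  0.0778] turn deg [ 0.    0.04 -0.41] q7 -0.6526744451282152 t 22.15
[[303.71622626  87.5004816 ]] [{'extent': [263.1, 25.6, 87.0, 66.1], 'confidence': 0.59}]
```

View pics/w9c.png

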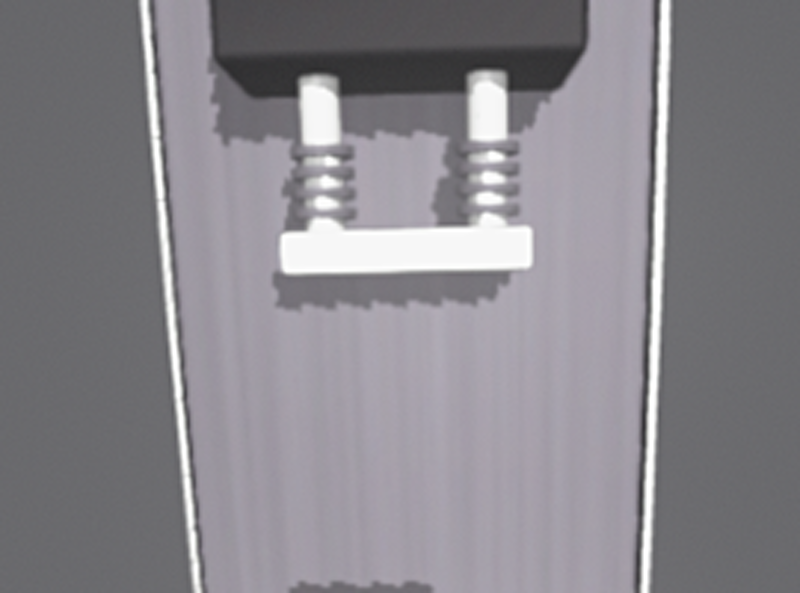

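The white pad's near edge runs (282,273)–(532,268) in the crop, with its springs and housing behind. The plate edges are visible on both sides.

```bash
python3 - <<'E'
from h import *
c=calibration("wrist"); s=status.get_obs(); T=s["ee_pos"]; X=R.from_rotvec(s["tcp_rot"]).as_matrix()
k=270/800; F=lambda *p:np.array(p)*k+[170,0]
def show(n,a,b,z):
    P=unproj(c,[F(*a),F(*b)],z)[:,:2]; d=P[1]-P[0]
    print(n,P.mean(0).round(4),"len",np.linalg.norm(d).round(4),"dir",np.degrees(np.arctan2(*d[::-1])).round(2),"tool",((X.T[:2,:2])@(P.mean(0)-T[:2])).round(4)); return P
show("pad front top",(282,272.5),(532,268),.078); show("pad rear top",(281,231),(532,227.5),.078)
show("pad front bottom?",(282,272.5),(532,268),.048)
L=show("plate L",(199,560),(147,30),.046); Rr=show("plate R",(642,560),(663,30),.046)
show("across",(199,560),(642,560),.046); show("across",(170,270),(655,270),.046)
show("housing front top",(215,50),(587,48),.084)
# near plate end from w8 using the pose then
E
```

```text
pad front top [0.4857 0.3719] len 0.0499 dir 13.5 tool [ 0.0792 -0.0043]
pad rear top [0.4839 0.3795] len 0.0496 dir 13.26 tool [ 0.0871 -0.0043]
pad front bottom? [0.4848 0.3722] len 0.0573 dir 13.5 tool [ 0.0797 -0.0051]
plate L [0.4332 0.3514] len 0.1211 dir 104.44 tool [ 0.0707 -0.06  ]
plate R [0.5429 0.3758] len 0.1208 dir 103.6 tool [0.0705 0.0524]
across [0.5027 0.3049] len 0.1115 dir 12.58 tool [ 0.0102 -0.0023]
across [0.4859 0.3727] len 0.1125 dir 12.52 tool [ 0.08   -0.0039]
housing front top [0.4764 0.4102] len 0.0685 dir 12.72 tool [ 0.1187 -0.005 ]
```

```bash
python3 - <<'E'
from h import *
c=calibration("wrist");s=status.get_obs(); T=s["ee_pos"]; X=R.from_rotvec(s["tcp_rot"]).as_matrix()
f=cv2.imread("pics/w9.png"); g=cv2.cvtColor(f,cv2.COLOR_BGR2GRAY)
z=T[2]+.0305
print("front corners",[(X.T@(unproj(c,p,z)[0]-T)).round(4) for p in [(272,243.5),(361.5,243.5)]], np.round(g[236:252,300]), g[300,264:280],g[300,352:370])
togo(.4944,.336,.0575,np.radians(103.6))
E
```

```text
front corners [array([ 0.0233, -0.0157, -0.0305]), array([ 0.0233,  0.0179, -0.0305])] [187 187 186 185 184 185 178 171 231 252 248 247 247 247 247 247] [ 71  71  69  73  79  81  81  77  69  76 130 194 221 220 220 219] [216 215 215 216 215 183 112  71  71  80  82  82  79  72  70  71  70  70]
cur [0.5072 0.2955 0.1378] yaw 102.62 tool shift(cur axes) [ 0.0423 -0.0036  0.0803] (after turn) [ 0.0424 -0.0029  0.0803] turn deg [ 0.    0.02 -0.98] q7 -0.6526976388253566 t 22.2
```

```bash
python3 -m creep '[[0,0,0,0,0,-1],[0.015,-0.0017,0,0,0,0],[0.015,-0.0017,0.01,0,0,0],[0.0124,0,0.02,0,0,0],[0,0,0.02,0,0,0],[0,0,0.015,0,0,0],[0,0,0.01,0,0,0],[0,0,0.004,0,0,0]]'
python3 -m creep '[[0,0,0.001,0,0,0],[0,0,0.001,0,0,0],[0,0,0.001,0,0,0],[0,0,0,0,0,0],[0,0,0,0,0,0],[0,0,0,0,0,0],[0,0,0,0,0,0],[0,0,0,0,0,0]]'
python3 - <<'E'
from h import *
c=calibration("wrist"); f=grab_frame("wrist"); cv2.imwrite("pics/w10.png",f)
cv2.imwrite("pics/w10c.png",cv2.resize(f[120:370,200:430],(552,600),interpolation=cv2.INTER_CUBIC))
togo(.4944,.336,.0555,np.radians(103.6))
E
```

```text
clock: 23.0
ee_pos: [0.4931, 0.3365, 0.0578]
tcp_rot: [-1.941, -2.47, 0.003]
force: [-0.5, -0.5, -1.4]
opening: 0.0336
grasp_force: 60.9
clock: 23.8
ee_pos: [0.4935, 0.3368, 0.0559]
tcp_rot: [-1.941, -2.47, -0.0]
force: [0.1, 0.2, -1.3]
opening: 0.0332
grasp_force: 60.9
cur [0.4934 0.3369 0.0559] yaw 103.7 tool shift(cur axes) [-0.0011  0.0008  0.0004] (after turn) [-0.0011  0.0008  0.0004] turn deg [ 0.01 -0.01  0.1 ] q7 -0.7539849559886493 t 23.85
```

View pics/w10c.png

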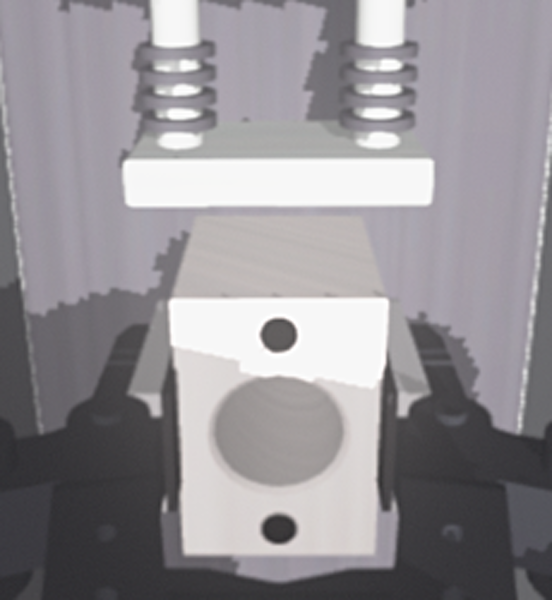

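```bash
python3 - <<'E'
from h import *
c=calibration("wrist"); s=status.get_obs(); T=s["ee_pos"]; X=R.from_rotvec(s["tcp_rot"]).as_matrix()
F=lambda *p:np.array(p)/2.4+[200,120]
for n,p,z in [("pad L",(124.5,206),.078),("pad R",(433,206),.078),("blk FL",(170,298),.086),("blk FR",(387.5,298),.086),("blk RL",(183,555),.086),("blk RR",(376,555),.086),("bore",(279,431),.086)]:
    print(n,(X.T@(unproj(c,F(*p),z)[0]-T)).round(4)[:2])
E
```

```text
pad L [ 0.0353 -0.0241]
pad R [0.0353 0.0259]
blk FL [ 0.0228 -0.0162]
blk FR [0.0227 0.018 ]
blk RL [-0.0278 -0.0162]
blk RR [-0.0278  0.0182]
bore [-0.0016  0.0009]
```

Centred to within 0.1 mm, with 12.5 mm to go to the pad. I'll set it on the plate, then push.

```bash
python3 -m creep '[[0,0,0.0005,0,0,0],[0,0,0.0005,0,0,0],[0,0,0,0,0,0],[0,0,0,0,0,0],[0,0,0,0,0,0],[0,0,0,0,0,0],[0,0,0,0,0,0],[0,0,0,0,0,0]]'
```

```text
clock: 24.65
ee_pos: [0.4935, 0.3368, 0.0554]
tcp_rot: [1.941, 2.47, 0.0]
force: [-0.9, -1.1, 6.0]
opening: 0.0334
grasp_force: 61.7
```

```bash
python3 -m creep '[[0.004,0,-0.0003,0,0,0],[0.004,0,0,0,0,0],[0.003,0,0,0,0,0],[0.003,0,0,0,0,0],[0.003,0,0,0,0,0],[0.003,0,0,0,0,0],[0,0,0,0,0,0],[0,0,0,0,0,0]]'
python3 - <<'E'
from h import *
s=status.get_obs(); X=R.from_rotvec(s["tcp_rot"]).as_matrix(); print(s["ee_pos"].round(4),"tool force",(X.T@s["force"]).round(2)); print("advance",(X.T@(s["ee_pos"]-[.4935,.3368,.0554])).round(4))
E
```

```text
clock: 25.45
ee_pos: [0.49, 0.3536, 0.0555]
tcp_rot: [1.94, 2.466, -0.004]
force: [0.7, -6.7, 7.6]
opening: 0.0335
grasp_force: 62.2
[0.49   0.3536 0.0555] tool force [-6.71 -0.92 -7.61]
advance [ 0.0172  0.0006 -0.0002]
```

```bash
python3 -m creep '[[0.0015,0,-0.0003,0,0,0],[0.0015,0,0,0,0,0],[0.0015,0,0,0,0,0],[0.0015,0,0,0,0,0],[0.001,0,0,0,0,0],[0,0,0,0,0,0],[0,0,0,0,0,0],[0,0,0,0,0,0]]'
cat > m.py <<'E'
from h import *
c=calibration("wrist"); f=grab_frame("wrist"); cv2.imwrite("pics/w11.png",f)
cv2.imwrite("pics/w11c.png",cv2.resize(f[120:370,200:430],(552,600),interpolation=cv2.INTER_CUBIC))
s=status.get_obs(); X=R.from_rotvec(s["tcp_rot"]).as_matrix(); print(s["ee_pos"].round(4),"tool force",(X.T@s["force"]).round(2)); print("advance",(X.T@(s["ee_pos"]-[.4935,.3368,.0554])).round(4))
E
python3 m.py; togo=1
```

```text
clock: 26.25
ee_pos: [0.4891, 0.357, 0.0556]
tcp_rot: [1.94, 2.462, -0.011]
force: [1.6, -11.6, 9.9]
opening: 0.0331
grasp_force: 62.4
[0.4891 0.357  0.0556] tool force [-10.59  -0.52 -10.14]
advance [ 0.0206  0.0005 -0.0004]
```

```bash
python3 - <<'E'
from h import *
s=status.get_obs(); X=R.from_rotvec(s["tcp_rot"]).as_matrix(); print("tilt: tool z",X[:,2].round(4),"in tool about y deg",np.degrees(X[2,0]).round(2),"about x",np.degrees(X[2,1]).round(2),"yaw",np.degrees(np.arctan2(X[1,0],X[0,0])).round(2))
for n in ("w10","w11"):
    g=cv2.cvtColor(cv2.imread(f"pics/{n}.png"),cv2.COLOR_BGR2GRAY); print(n,list(g[170:262,300])); print(list(g[255,262:285]),list(g[255,350:372])); print(list(g[340:358,300]))
E
```

```text
tilt: tool z [ 0.0013 -0.0102 -0.9999] in tool about y deg -0.59 about x -0.06 yaw 103.52
w10 [np.uint8(160), np.uint8(170), np.uint8(171), np.uint8(171), np.uint8(168), np.uint8(169), np.uint8(169), np.uint8(170), np.uint8(171), np.uint8(173), np.uint8(172), np.uint8(170), np.uint8(171), np.uint8(174), np.uint8(172), np.uint8(178), np.uint8(224), np.uint8(249), np.uint8(248), np.uint8(247), np.uint8(247), np.uint8(247), np.uint8(247), np.uint8(247), np.uint8(247), np.uint8(247), np.uint8(247), np.uint8(247), np.uint8(247), np.uint8(247), np.uint8(247), np.uint8(247), np.uint8(247), np.uint8(248), np.uint8(250), np.uint8(231), np.uint8(178), np.uint8(168), np.uint8(170), np.uint8(173), np.uint8(185), np.uint8(186), np.uint8(184), np.uint8(186), np.uint8(184), np.uint8(182), np.uint8(183), np.uint8(187), np.uint8(185), np.uint8(186), np.uint8(185), np.uint8(185), np.uint8(185), np.uint8(186), np.uint8(186), np.uint8(184), np.uint8(183), np.uint8(184), np.uint8(186), np.uint8(188), np.uint8(189), np.uint8(188), np.uint8(186), np.uint8(186), np.uint8(187), np.uint8(187), np.uint8(188), 
[... 2953 characters left out ...]
nt8(247), np.uint8(247), np.uint8(247), np.uint8(247), np.uint8(247), np.uint8(247), np.uint8(247)] [np.uint8(247), np.uint8(247), np.uint8(247), np.uint8(247), np.uint8(247), np.uint8(247), np.uint8(247), np.uint8(247), np.uint8(247), np.uint8(248), np.uint8(251), np.uint8(235), np.uint8(179), np.uint8(168), np.uint8(171), np.uint8(171), np.uint8(170), np.uint8(172), np.uint8(172), np.uint8(157), np.uint8(122), np.uint8(98)]
[np.uint8(217), np.uint8(217), np.uint8(217), np.uint8(216), np.uint8(216), np.uint8(217), np.uint8(216), np.uint8(216), np.uint8(217), np.uint8(218), np.uint8(215), np.uint8(195), np.uint8(168), np.uint8(161), np.uint8(162), np.uint8(162), np.uint8(163), np.uint8(163)]
```

```bash
python3 -m creep '[[0.001,0,-0.0003,0,0.3,0],[0.001,0,0,0,0.3,0],[0.001,0,0,0,0.2,0],[0.001,0,0,0,0,0],[0.001,0,0,0,0,0],[0,0,0,0,0,0],[0,0,0,0,0,0],[0,0,0,0,0,0]]'
cat >> m.py <<'E'
print("pitch deg",np.degrees(X[2,0]).round(2),"yaw",np.degrees(np.arctan2(X[1,0],X[0,0])).round(2))
g=cv2.cvtColor(f,cv2.COLOR_BGR2GRAY).astype(int); print(*g[205:255,300])
E
python3 m.py
```

```text
clock: 27.1
ee_pos: [0.4886, 0.3591, 0.0555]
tcp_rot: [-1.946, -2.466, 0.004]
force: [2.2, -14.3, 9.8]
opening: 0.0332
grasp_force: 62.5
[0.4887 0.359  0.0555] tool force [-14.26  -0.92  -9.57]
advance [ 0.0227  0.0005 -0.0001]
pitch deg -0.06 yaw 103.45
175 177 178 178 178 176 176 180 181 183 178 182 222 249 248 247 247 247 247 247 247 247 247 247 247 247 247 247 248 249 241 205 194 195 196 193 194 193 192 217 249 249 247 247 247 247 247 247 247 247
```

```bash
python3 -m creep '[[0.0005,0,-0.0003,0,0,0],[0.001,0,-0.0002,0,0,0],[0.001,0,0,0,0,0],[0,0,0,0,0,0],[0,0,0,0,0,0],[0,0,0,0,0,0],[0,0,0,0,0,0],[0,0,0,0,0,0]]'
python3 m.py
```

```text
clock: 27.95
ee_pos: [0.4882, 0.3607, 0.0555]
tcp_rot: [-1.946, -2.466, 0.006]
force: [2.4, -14.8, 7.7]
opening: 0.0331
grasp_force: 62.3
[0.4882 0.3607 0.0555] tool force [-14.49  -0.89  -7.48]
advance [ 0.0245  0.0004 -0.0002]
pitch deg -0.12 yaw 103.43
175 177 178 178 178 177 175 179 182 183 179 181 219 249 248 247 247 247 247 247 247 247 247 247 247 247 247 247 247 249 245 211 193 196 195 195 193 193 192 217 249 249 247 247 247 247 247 247 247 247
```

```bash
python3 -m creep '[[0.0003,0,-0.0001,0,0,0],[0,0,0,0,0,0],[0,0,0,0,0,0],[0,0,0,0,0,0],[0,0,0,0,0,0],[0,0,0,0,0,0],[0,0,0,0,0,0],[0,0,0,0,0,0]]'
python3 m.py; python3 - <<'E'
from h import *
c=calibration("wrist"); g=cv2.cvtColor(cv2.imread("pics/w11.png"),cv2.COLOR_BGR2GRAY).astype(int)
u=np.array([-.235,.972]); n=np.array([.972,.235]); P0=np.array([.4857,.3719])
for col in (260,280,300,330,350,370):
    r=[i for i in range(226,242) if g[i,col]>230 and g[i+1,col]<=230]; 
    if r: p=unproj(c,(col,r[-1]+1),.078)[0,:2]; print(col,r[-1],"pad in mm",((p-P0)@u*1000).round(1))
row=g[228]; i=np.where(row>235)[0]; print("pad cols",i.min(),i.max(),"block cols@255",[k for k in range(255,380) if g[255,k]>230][::83])
P=unproj(c,[(i.min(),228),(i.max()+1,228)],.078)[:,:2]; T=status.get_obs(); X=R.from_rotvec(T["tcp_rot"]).as_matrix()
print("pad lateral in tool",[(X.T[:2,:2]@(p-T["ee_pos"][:2])).round(4) for p in P])
b=[k for k in range(255,380) if g[246,k]>230]; B=unproj(c,[(b[0],246),(b[-1]+1,246)],.086)[:,:2]; print("block",[(X.T[:2,:2]@(p-T["ee_pos"][:2])).round(4) for p in B])
f=grab_frame("top"); cv2.imwrite("pics/t3.png",f); d=calibration("top"); block(f,d,.476,.077,.044,"tray block")
E
```

```text
clock: 28.8
ee_pos: [0.4882, 0.3607, 0.0555]
tcp_rot: [1.947, 2.466, -0.006]
force: [3.4, -13.8, 8.7]
opening: 0.0335
grasp_force: 62.3
[0.4882 0.3607 0.0555] tool force [-14.51  -1.8   -7.8 ]
advance [ 0.0245  0.0004 -0.0002]
pitch deg -0.15 yaw 103.42
175 177 180 178 177 177 178 179 181 183 179 180 220 249 248 247 247 247 247 247 247 247 247 247 247 247 247 247 247 249 245 211 193 195 196 193 195 194 192 217 249 249 247 247 247 247 247 247 247 247
260 235 pad in mm 11.5
280 235 pad in mm 11.5
300 235 pad in mm 11.4
330 235 pad in mm 11.4
350 235 pad in mm 11.4
370 234 pad in mm 11.8
pad cols 252 375 block cols@255 [271]
pad lateral in tool [array([ 0.0263, -0.0245]), array([0.0263, 0.0246])]
block [array([ 0.0223, -0.016 ]), array([0.0224, 0.0182])]
tray block centre 0.4823 0.0813 size 66.6 76.7 long-axis deg -45.1
```

```bash
python3 -c "
from workcell import job_done; print(job_done())"
```

```text
the job is handed in; nothing more can be done
None
```

The block that stopped high on the gauge pin is in the reject tray; I released it there but didn't get a clear picture of it afterwards. The good block seated fully on the gauge and now stands on the carriage plate, flat against the stop pad and centred to about 1 mm. I handed in with the arm still gripping and pressing, the pad about 12 mm in (roughly 9.4 N), at about 29 s.

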